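# Hand-brake check on the sample trolley

## Robot

A 6-joint arm with a two-finger parallel gripper is mounted at the origin on the work surface. World frame = base frame: x ahead of the robot, y to its left, z up, the work surface at z = 0. Lengths are in mm, angles in rad, forces in N, time in s.
With the tool pointing down it reaches from about 350 to 775 mm from the base axis. Payload 7.3 kg.
Tool frame: the origin (TCP) lies between the finger pads; the fingertips stand 25 mm ahead of it and the grasp point (between the pads) lies 6 mm ahead of it; z points along the fingers, y is the direction in which the jaws open and shut (so a half turn about z gives the same grasp; the last joint's range is limited). The gripper opens to 92 mm and grips with 3 to 60 N. Pads are 19 mm wide; open, the fingers measure 130 mm over their backs; the gripper's body (75 mm by 190 mm) begins 47 mm behind the grasp point.
Start: joints at [1.091, 0.342, 1.524, -0, 1.275, -0.146], TCP at [171.994, 496.045, 251.741] pointing down, gripper open.
Joint ranges: [-2.53, 2.53], [-0.77, 2.02], [0.04, 2.7], [-1, 4.14], [0.28, 2.66], [-3.11, 3.11]. Speed limits (rad/s): [2.57, 2.57, 3.14, 3.14, 3.14, 3.14].

## Interface

Orientations are given as [roll, pitch, yaw] about the fixed x, y, z axes, in that order (R = Rz(yaw) Ry(pitch) Rx(roll)).
In Python, from plant import get_obs, capture, calibration, close_job gives the robot as it stands. The module is installed in compiled form; this text tells all that it offers.
- The arm moves only by the shell command python3 -m jog 'ROWS'. ROWS is JSON, one flat list of numbers, 5 for each row, row after row: the closure, from 0 (fully open) to 1 (shut), then the shift along the tool's x, y, z in mm, then the turn about the tool's z in degrees. In form: [fingers, tx, ty, tz, yaw, fingers, tx, ty, tz, yaw, ...]. A call has 1 to 5 rows; each row shifts and turns the pose as measured when the row begins, along the tool's axes as they then stand; what a row does not reach is not made up. A row lasts 1/10 s, in which the tool goes at most 50 mm and 8.59 degrees, less where a joint would pass 70% of its speed; a pose out of reach is approached as far as the arm can. A call is refused whole if a number of a shift passes 50 or a number of a turn 8.59, either way. A call with a gripper value outside its range is refused whole. The fingers move at their own pace and stop on an object; the grip force is fixed at half the most. Time passes only in rows, so rows that do not move let the fingers close. It gives the time, the measured TCP pose, the force and the opening at its end, in the units of the state.
- get_obs(): the state, without advancing time (a new reading comes with each control period).
- capture(name): name is "scene" or "top" or "wrist"; returns (picture, depth): 480x640x3 uint8, red, green, blue; 480x640 float32, mm along the optical axis (not along the pixel's ray), 0 where there is no reading.
- calibration(name): a dict with "fovy" (degrees; the focal length in pixels is half the picture's height over the tangent of half this angle, whatever the lens; pixels are square), "cx", "cy" (the principal point, pixels), "k1" (the pictures are not rectified: a ray, as slopes to the right and down, at radius r is drawn at 1 + k1 r^2 times it, then the intrinsics apply), "R" (3x3) and "t" (3): a world point X has camera coordinates R X + t. Camera axes: x right, y down, z forward; pixel columns grow to the right and rows downward; lengths in mm; the calibration is good to about 2 mm. A picture is of the moment at which its call begins: read the wrist's pose just before it. calibration takes no time and is no camera call; for the wrist camera it gives the pose at the moment of the call.
- close_job(): hands the job in, once; it reports no verdict.
The state is a dict: "time": time; "joint_positions": joint angles; "dq": joint speeds; "tau": joint torques, N m; "tool_pos": TCP position; "tcp_rot": TCP orientation; "contact_force": force on the tool from outside, world axes, zero at the start; "moment": the same for the moment, N m; "grip_width": finger opening in mm.
Only numpy, scipy, OpenCV 4.12 (cv2) and the standard library are available. Lean on these libraries where they do the work, as an engineer would, in place of code of your own. Each camera call takes 0.05 s, during which the arm holds its last target.

## Task

Check the two hand-brake levers on the push bar of the sample trolley parked at the bench. Press the left lever (the robot's left) in towards the bar with the outside of the fingers until it comes up against its stop, short of the bar, keep it there for a second and let it spring right back; then do the same with the right lever. Do not take a lever between the fingers, strain it against its stop or lean on the bar or the trolley, and leave everything on the bench and the trolley where it is.

Things in the scene. Friction and masses are not known exactly. Their poses are not given: they have to be found in the camera images.
- trolley: stainless two-shelf sample trolley, braked on its castors (it does not move), parked against the far edge of the bench. Its origin is the middle of the push bar's axis, 190 above the bench. x points from the bar over the trolley (away from the robot), y along the bar to the robot's left, z up. Its upper shelf begins 170 beyond the bar's axis and lies 60 above the bench.
- push_bar: the trolley's push handle, a level U of 28 mm steel tube at 190 above the bench (same origin and axes as the trolley): a bar along y, black rubber grips (34 across) on both sides, and two legs at y = +-265 that run from the bar's ends back (x) to the trolley. Between the legs, behind the bar, there is nothing at the bar's height but the two levers.
- left_mount: the left brake lever's black clamp on the push bar with all it carries; origin on the bar's axis, axes as the trolley's. The lever's upright pivot is at x = 38, y = +12 mm from here, on the trolley's side of the bar.
- left_lever (a joint): swing of the left brake lever towards the bar: 0 at rest (sprung back, its tip about 80 beyond the bar's axis), 0.26 rad at its firm stop, which is still about 21 mm short of the rubber grip. It is a return spring: about 3 N at the press point starts it and 7 to 9 N brings it to the stop; let go, it springs back to 0.
- left_press (a point): press point on the outer face (the one away from the bar) of the left lever's blade, half-way up, 88 mm from the pivot; it moves with the lever. x points straight out of that face, away from the bar (press against x); y lies along the blade, whose tip is towards +y of here; z up. The blade is a plain aluminium bar, 125 long, 8 thick, 18 high, ending in a ball of 20 mm, 37 mm from here; it points outward along the bar, splayed 0.34 rad from it at rest.
- right_mount: the right brake lever's black clamp on the push bar with all it carries; origin on the bar's axis, axes as the trolley's. The lever's upright pivot is at x = 38, y = -12 mm from here, on the trolley's side of the bar.
- right_lever (a joint): swing of the right brake lever towards the bar: 0 at rest (sprung back, its tip about 80 beyond the bar's axis), 0.33 rad at its firm stop, which is still about 12 mm short of the rubber grip. It is a return spring: about 3 N at the press point starts it and 7 to 9 N brings it to the stop; let go, it springs back to 0.
- right_press (a point): press point on the outer face (the one away from the bar) of the right lever's blade, half-way up, 88 mm from the pivot; it moves with the lever. x points straight out of that face, away from the bar (press against x); y lies along the blade, whose tip is towards -y of here; z up. The blade is a plain aluminium bar, 125 long, 8 thick, 18 high, ending in a ball of 20 mm, 37 mm from here; it points outward along the bar, splayed 0.34 rad from it at rest.
- tray: stainless tray 220 x 300 x 35 with an orange tube rack (tubes to 96 high) standing in it, on the bench; origin under its centre (bystander, leave alone; sizes in mm)
- tube_stand: narrow grey single-row tube stand, 36 x 260, 117 high over the tube caps, on the bench; origin under its centre (bystander, leave alone; sizes in mm)
- pot: small clear screw-top specimen pot, 56 across, 70 high, on the bench; origin under its centre (bystander, leave alone; sizes in mm)
- spray: small white spray bottle, 62 across, 134 high, on the bench; origin under its centre (bystander, leave alone; sizes in mm)
- timer: flat white bench timer, 62 x 72 x 18; origin under its centre (bystander, leave alone; sizes in mm)
- marker: marker pen lying on the bench, 128 long, 13 thick; origin under its middle (bystander, leave alone; sizes in mm)
- deck_rack: teal tube rack full of tubes, 92 x 197, 91 high, on the near end of the trolley's upper shelf; origin under its centre (bystander, leave alone; sizes in mm)
- carrier: white sample carrier box with a grey lid and a bow handle, 156 x 206, 127 high, on the near end of the trolley's upper shelf; origin under its centre (bystander, leave alone; sizes in mm)

How it is judged:
By the outcome, as a careful person would: the job done as asked, in the order asked, and still so for the second after the job is handed in, with the robot touching nothing.
It also fails if it takes over 61 s, if anything falls off the work surface, if the arm or the gripper's body presses on something with over 40 N, if the wrist force passes 120 N, or if a joint passes its speed limit or range.

## Working session

There is one attempt and no reset: what is moved stays moved. The work goes in short steps, Python scripts to look and compute and a shell command to move; the robot and the scene stay as the last step left them, time stands still between calls to the robot, and variables do not carry over. Pictures are saved under pics/ and viewed, and the job is handed in when it is done.

```bash
mkdir -p pics; ls
python3 - <<'E'
from plant import *
import cv2
o=get_obs()
for k,v in o.items(): print(k,v)
for n in ["scene","top","wrist"]:
    c=calibration(n); print(n,c)
    p,d=capture(n); cv2.imwrite(f"pics/{n}0.png",p[:,:,::-1]); 
    import numpy as np; np.save(f"pics/{n}0.npy",d)
E
```

```text
pics
time 0.0
joint_positions [ 1.09096638e+00  3.42746962e-01  1.52502908e+00 -1.13964270e-05
  1.27537763e+00 -1.46013918e-01]
dq [-1.72126669e-03  6.61702416e-04  6.79466888e-05  3.15723396e-04
  9.03059424e-04  3.60469089e-04]
tau [ 1.58747025e-03 -4.31255114e+01 -2.44218117e+01  7.18911644e-02
  5.61749493e-02 -1.27872236e-04]
tool_pos [171.83370091 495.69296476 251.02813512]
tcp_rot [-3.14004666e+00 -2.16340486e-04  2.80777979e+00]
contact_force [-0.22095156  0.91842696  0.14639776]
moment [-0.01006641 -0.01502255  0.00710759]
grip_width 91.71308033399075
scene {'fovy': 45.68792954612474, 'cx': 310.549748928191, 'cy': 244.67423152080846, 'k1': 0.05576429350458953, 'R': array([[ 0.44262509,  0.89655479, -0.0165085 ],
       [ 0.66115808, -0.33873705, -0.66942304],
       [-0.60576648,  0.28538871, -0.74269796]]), 't': array([-225.55268483, -286.19398399, 1863.97320459])}
top {'fovy': 45.99609382611923, 'cx': 313.7253014954189, 'cy': 241.7400579361617, 'k1': -0.017973794584837454, 'R': array([[ 0.01495588, -0.99968076,  0.02036395],
       [-0.98975534, -0.01769334, -0.14167329],
       [ 0.14198837, -0.01803648, -0.98970399]]), 't': array([ -29.16819278,  597.52429975, 1442.94434029])}
wrist {'fovy': 64.54690877616012, 'cx': 327.01163449418794, 'cy': 239.23324671970582, 'k1': -0.04517036532387794, 'R': array([[ 0.32809133,  0.94464511, -0.00130475],
       [ 0.91271143, -0.31664353,  0.2582532 ],
       [ 0.24354449, -0.08592149, -0.96607638]]), 't': array([-523.75452777,  -32.131769  ,  390.95513164])}
```

View pics/top0.png

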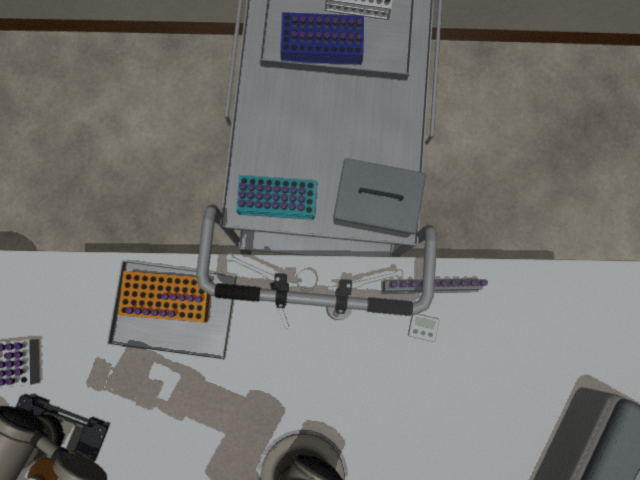

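View pics/scene0.png

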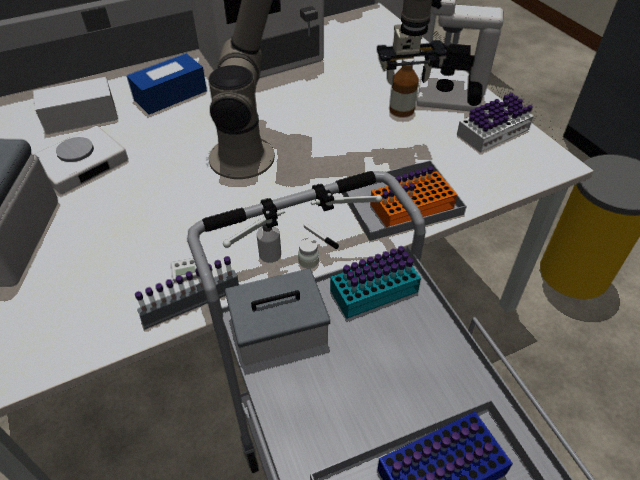

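View pics/wrist0.png

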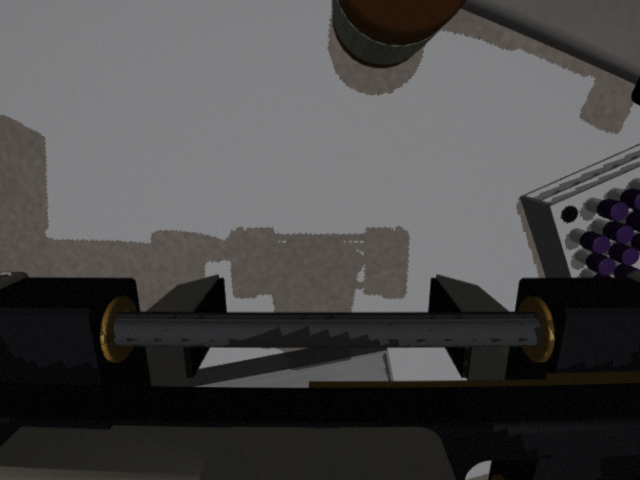

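```bash
cat > h.py <<'E'
import numpy as np, cv2
from plant import *
def K(c):
    f=240/np.tan(np.radians(c['fovy'])/2); return f
def unproj(c,u,v,z):
    f=K(c); xd=(np.asarray(u,float)-c['cx'])/f; yd=(np.asarray(v,float)-c['cy'])/f
    x,y=xd.copy(),yd.copy()
    for _ in range(8):
        s=1+c['k1']*(x*x+y*y); x,y=xd/s,yd/s
    P=np.stack([x*z,y*z,z*np.ones_like(x)],-1)
    return (P-c['t'])@c['R']
def cloud(c,d):
    v,u=np.mgrid[0:480,0:640]; return unproj(c,u,v,d)
def proj(c,X):
    p=np.asarray(X)@c['R'].T+c['t']; x=p[...,0]/p[...,2];y=p[...,1]/p[...,2]; s=1+c['k1']*(x*x+y*y)
    return np.stack([x*s*K(c)+c['cx'],y*s*K(c)+c['cy']],-1)
E
python3 - <<'E'
from h import *
for n,box in [("top",(190,190,450,350)),("scene",(130,150,450,330))]:
    p=cv2.imread(f"pics/{n}0.png"); x0,y0,x1,y1=box
    k=800/(x1-x0); k=min(k,600/(y1-y0)); cv2.imwrite(f"pics/{n}0z.png",cv2.resize(p[y0:y1,x0:x1],None,fx=k,fy=k,interpolation=cv2.INTER_CUBIC))
c=calibration("top");d=np.load("pics/top0.npy");P=cloud(c,d)
m=(P[...,2]>165)&(P[...,2]<225)&(P[...,0]>350)&(P[...,0]<850)&(abs(P[...,1])<400)&(d>0)
Q=P[m];print(len(Q),Q.min(0),Q.max(0))
# height-coloured plan
im=np.zeros((600,800,3),np.uint8)
for q in Q:
    u=int(400-q[1]*1.3);v=int(580-(q[0]-400)*1.3)
    if 0<=u<798 and 0<=v<598: im[v:v+2,u:u+2]=cv2.applyColorMap(np.uint8([[np.clip((q[2]-165)*4,0,255)]]),2)[0,0]
cv2.imwrite("pics/plan.png",im)
E
```

```text
6974 [ 408.07509058 -309.33121247  165.00059748] [790.27344063 256.9177919  220.73767225]
```

View pics/top0z.png

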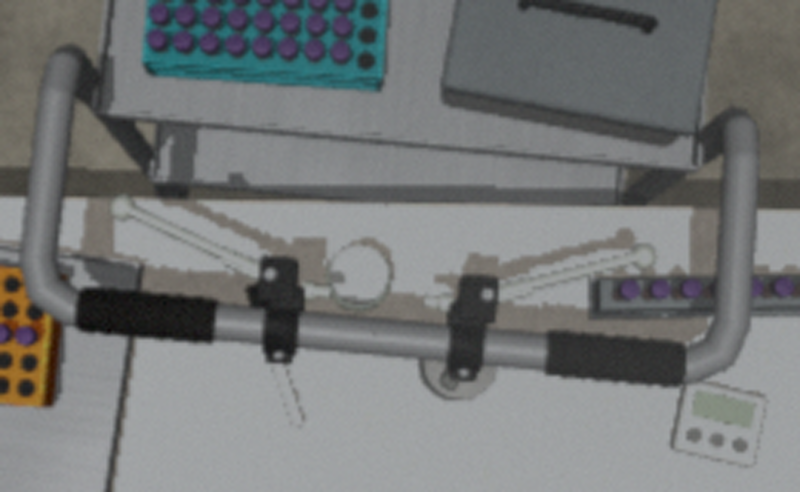

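View pics/scene0z.png

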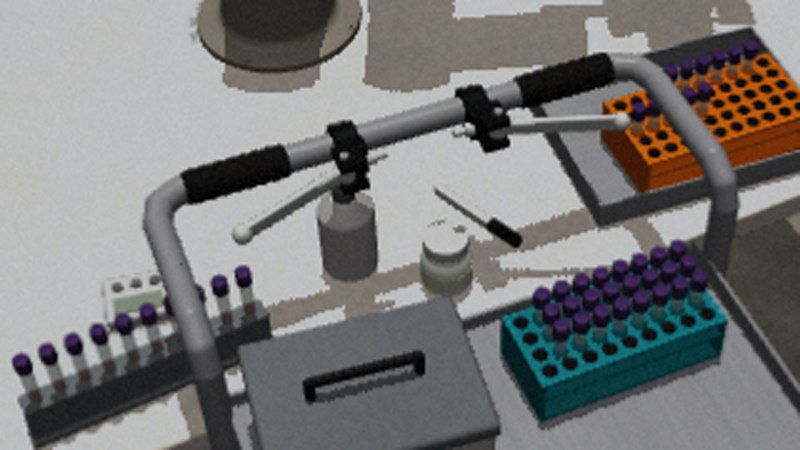

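View pics/plan.png

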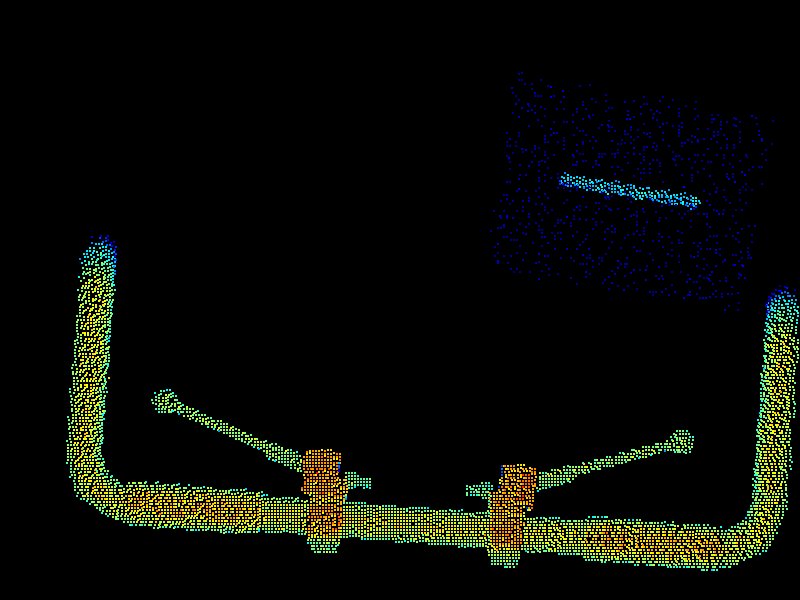

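```bash
cat > fit.py <<'E'
from h import *
def fit(P,d,verbose=1):
    def reg(u0,u1,v0,v1,zlo=165,zhi=225):
        y1=(400-u0)/1.3;y0=(400-u1)/1.3;x1=(580-v0)/1.3+400;x0=(580-v1)/1.3+400
        m=(P[...,0]>x0)&(P[...,0]<x1)&(P[...,1]>y0)&(P[...,1]<y1)&(P[...,2]>zlo)&(P[...,2]<zhi)&(d>0)
        return P[m]
    B=np.concatenate([reg(130,295,485,545),reg(540,690,510,580),reg(350,480,490,555)])
    v=np.linalg.svd((B-B.mean(0))[:,:2])[2][0] if len(B)<3000 else np.linalg.eigh(np.cov(B[:,:2].T))[1][:,1]
    if v[1]<0:v=-v
    print("bar centre",B.mean(0),"yawdir",v,"yaw",np.arctan2(-v[0],v[1]),"top z",np.percentile(B[:,2],[50,95]))
    for nm,bl,ba in [("L",(185,290,400,475),(148,180,385,415)),("R",(550,665,440,490),(670,700,425,455))]:
        Q=reg(*bl);b=reg(*ba)
        mu=Q.mean(0);w=np.linalg.eigh(np.cov(Q[:,:2].T))[1][:,1]
        if w[1]<0:w=-w
        print(nm,"blade",mu,"dir",w,"z pct",np.percentile(Q[:,2],[5,50,95]),"n",len(Q),"ball",b.mean(0),b.min(0),b.max(0))
if __name__=="__main__":
    c=calibration("top");d=np.load("pics/top0.npy");P=cloud(c,d);fit(P,d)
    for nm,(u0,u1,v0,v1) in dict(clampL=(305,340,450,535),clampR=(500,535,465,550)).items():
        y1=(400-u0)/1.3;y0=(400-u1)/1.3;x1=(580-v0)/1.3+400;x0=(580-v1)/1.3+400
        m=(P[...,0]>x0)&(P[...,0]<x1)&(P[...,1]>y0)&(P[...,1]<y1)&(P[...,2]>205)
        print(nm,P[m].mean(0),P[m].min(0),P[m].max(0))
E
python3 fit.py
```

```text
bar centre [442.60400277  -6.52299639 202.75090984] yawdir [0.07588187 0.99711681] yaw -0.07595488581694199 top z [203.29949905 209.56284782]
L blade [510.4053098  121.94562252 198.206857  ] dir [0.42700618 0.90424871] z pct [193.05555374 198.38692613 202.9281303 ] n 154 ball [536.73831977 179.55940302 196.64776128] [528.25093576 169.30220021 185.77427823] [546.65975247 190.78875389 203.3944373 ]
R blade [ 489.80113278 -156.01793727  198.11470177] dir [-0.27573381  0.96123403] z pct [193.20659253 198.51289974 202.960094  ] n 157 ball [ 506.24800625 -216.34380722  197.09810289] [ 498.35812095 -225.23484051  191.51978103] [ 515.3271727  -208.09025576  203.36849488]
clampL [467.95552075  59.31378328 209.93044513] [435.22288324  46.21846365 205.01533489] [499.73184793  72.95870805 220.73767225]
clampR [459.7370115  -88.94832325 209.9849304 ] [ 423.99996526 -103.82963586  205.05188377] [488.33590753 -78.22832192 218.97145967]
```

```bash
python3 -m jog '[1,-46,-25,-12,0,1,-46,-25,-12,0,1,-46,-25,-10,0,1,-46,-25,-10,0,1,-46,-25,-10,0]'
```

```text
time: 0.65
tool_pos: [337.7, 312.9, 300.4]
tcp_rot: [-3.136, -0.003, 2.82]
contact_force: [0.4, 0.8, -0.2]
grip_width: 56.6
```

```bash
python3 -m jog '[1,0,0,0,8.59,1,0,0,0,8.59,1,0,0,0,8.59,1,0,0,0,8.59,1,0,0,0,8.59]'; python3 -m jog '[1,0,0,0,8.59,1,0,0,0,8.59,1,0,0,0,8.59,1,0,0,0,8.59,1,0,0,0,8.59]'
```

```text
time: 1.15
tool_pos: [343.1, 306.6, 301.0]
tcp_rot: [-3.136, 0.003, 2.063]
contact_force: [0.3, 0.3, 0.3]
grip_width: 16.2
time: 1.65
tool_pos: [342.5, 306.0, 299.7]
tcp_rot: [-3.138, 0.008, 1.314]
contact_force: [0.2, -0.1, -0.9]
grip_width: 0.5
```

```bash
python3 -m jog '[1,-18,44,0,1.2,1,-18,44,0,0,1,-18,44,0,0,1,-18,44,0,0,1,-18,44,0,0]'; python3 -m jog '[1,-10,30,0,0,1,0,0,0,0,1,0,0,0,0]'
python3 - <<'E'
from h import *
o=get_obs();print(o['tool_pos'],o['tcp_rot'],o['contact_force'])
for n in ["top","wrist","scene"]:
    c=calibration(n);p,d=capture(n); cv2.imwrite(f"pics/{n}1.png",p[:,:,::-1]);np.save(f"pics/{n}1.npy",d)
c=calibration("top");print(proj(c,o['tool_pos']+np.array([0,0,-25])))
E
```

```text
time: 2.15
tool_pos: [530.9, 158.9, 299.0]
tcp_rot: [-3.135, 0.007, 1.297]
contact_force: [-0.1, 0.4, 0.0]
grip_width: 0.5
time: 2.45
tool_pos: [561.4, 135.3, 296.2]
tcp_rot: [-3.133, 0.009, 1.29]
contact_force: [-1.1, -0.1, -0.1]
grip_width: 0.3
[561.41940461 135.29975766 296.16411539] [-3.13300663  0.00906999  1.28988487] [-1.06048444 -0.09348579 -0.07288142]
[245.75941218 242.21233623]
```

View pics/wrist1.png

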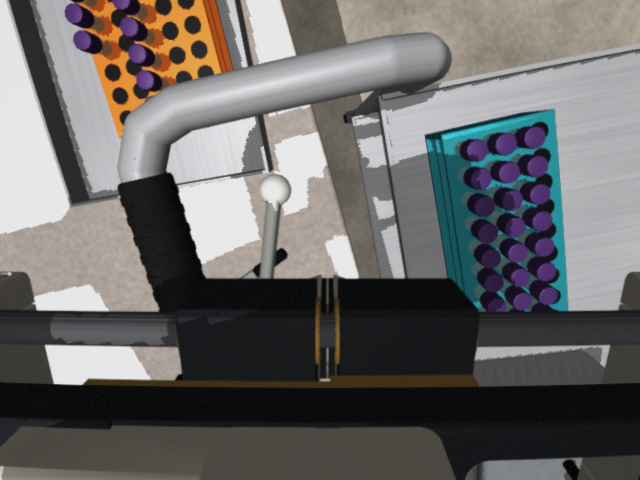

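View pics/scene1.png

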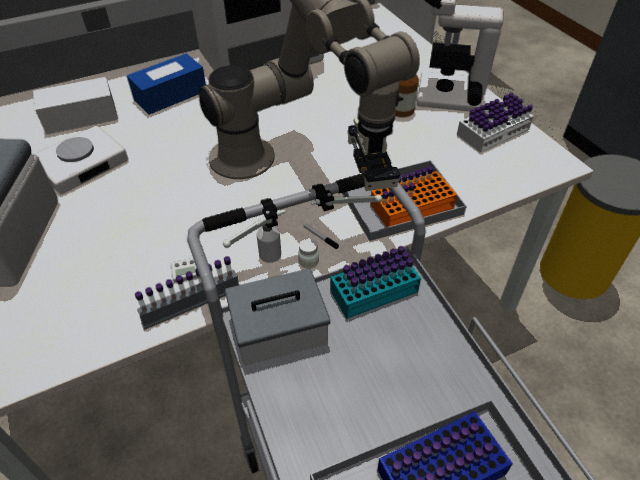

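Run:
```python
from h import *
o=get_obs()
c=calibration("wrist");d=np.load("pics/wrist1.npy")
print("ball px",proj(c,[536.7,179.6,190]),"scene tcp",proj(calibration("scene"),o['tool_pos']))
P=cloud(c,d)
for v in (285,300,330,360,375):
  for u in (60,150,185,200,250,300,340,400,460,500):
    print(v,u,d[v,u].round(0),end=' | ')
  print()
from scipy.spatial.transform import Rotation as Ro
R=Ro.from_euler('xyz',o['tcp_rot']).as_matrix()
T=(P-o['tool_pos'])@R
m=(d>0)&(d<300)&(T[...,2]>-200)
for v in (282,290,300,320,340,360,372):
  print(v,[T[v,u].round(0).tolist() for u in (190,250,310,345,400,465) if d[v,u]>0])
# ball centroid by depth
pb=P[175:205,262:292];mm=(abs(pb[...,2]-193)<10);print("ball",pb[mm].mean(0),pb[mm].min(0),pb[mm].max(0))
mb=(P[...,2]>180)&(P[...,2]<203)&(abs(P[...,0]-522)<25)&(P[...,1]>140)&(P[...,1]<172)
Q=P[mb]
print("blade",Q.mean(0),np.linalg.eigh(np.cov(Q[:,:2].T))[1][:,1],len(Q))
c=calibration("top");d=np.load("pics/top1.npy");P=cloud(c,d)
```

```text
ball px [273.9575741  191.43202733] scene tcp [370.04958796 176.49815053]
285 60 464.0 | 285 150 461.0 | 285 185 242.0 | 285 200 89.0 | 285 250 88.0 | 285 300 90.0 | 285 340 89.0 | 285 400 88.0 | 285 460 358.0 | 285 500 297.0 | 
300 60 469.0 | 300 150 468.0 | 300 185 80.0 | 300 200 80.0 | 300 250 81.0 | 300 300 81.0 | 300 340 80.0 | 300 400 80.0 | 300 460 80.0 | 300 500 300.0 | 
330 60 82.0 | 330 150 83.0 | 330 185 76.0 | 330 200 77.0 | 330 250 75.0 | 330 300 75.0 | 330 340 76.0 | 330 400 75.0 | 330 460 76.0 | 330 500 84.0 | 
360 60 493.0 | 360 150 491.0 | 360 185 78.0 | 360 200 78.0 | 360 250 78.0 | 360 300 78.0 | 360 340 77.0 | 360 400 77.0 | 360 460 78.0 | 360 500 408.0 | 
375 60 499.0 | 375 150 497.0 | 375 185 79.0 | 375 200 78.0 | 375 250 79.0 | 375 300 78.0 | 375 340 78.0 | 375 400 78.0 | 375 460 78.0 | 375 500 386.0 | 
282 [[-21.0, -89.0, 96.0], [36.0, -19.0, -49.0], [36.0, -4.0, -49.0], [35.0, 4.0, -49.0], [36.0, 17.0, -49.0], [-54.0, 122.0, 179.0]]
290 [[-26.0, -89.0, 93.0], [36.0, -17.0, -55.0], [36.0, -4.0, -56.0], [36.0, 4.0, -54.0], [35.0, 16.0, -54.0], [-61.0, 122.0, 17
[... 168 characters left out ...]
.0, -16.0, -66.0], [34.0, -4.0, -65.0], [34.0, 3.0, -65.0], [34.0, 14.0, -66.0], [34.0, 27.0, -66.0]]
340 [[29.0, -28.0, -65.0], [29.0, -16.0, -65.0], [30.0, -4.0, -66.0], [29.0, 3.0, -66.0], [29.0, 15.0, -65.0], [29.0, 28.0, -66.0]]
360 [[25.0, -29.0, -65.0], [25.0, -16.0, -66.0], [25.0, -4.0, -65.0], [25.0, 3.0, -65.0], [25.0, 15.0, -66.0], [25.0, 28.0, -65.0]]
372 [[22.0, -29.0, -65.0], [22.0, -16.0, -65.0], [22.0, -4.0, -65.0], [22.0, 3.0, -66.0], [22.0, 15.0, -65.0], [21.0, 29.0, -65.0]]
ball [539.72134358 181.2204864  198.88120483] [529.09972746 171.19923945 191.62708603] [548.20716066 190.48685572 202.92749262]
blade [528.50095492 156.34071903 199.19632143] [0.43287437 0.90145426] 787
```

```bash
python3 -m jog '[1,0,0,35,0,1,0,0,35,0,1,0,0,20,0,1,0,0,0,0]'
```

```text
time: 3.0
tool_pos: [557.2, 140.6, 207.6]
tcp_rot: [-3.139, 0.006, 1.299]
contact_force: [0.3, -0.3, 0.1]
grip_width: 0.5
```

```bash
python3 -m jog '[1,-6,0,7,0.8,1,0,-4,0,0,1,0,0,0,0]'; python3 -m jog '[1,0,-4,0,0,1,0,0,0,0]'
```

```text
time: 3.3
tool_pos: [551.3, 137.3, 203.4]
tcp_rot: [3.14, 0.004, 1.286]
contact_force: [-0.2, 1.0, -0.2]
grip_width: 0.1
time: 3.5
tool_pos: [547.7, 138.7, 205.3]
tcp_rot: [3.138, 0.003, 1.287]
contact_force: [-0.3, -0.2, 0.1]
grip_width: 0.3
```

```bash
python3 -m jog '[1,0,-1,5,0,1,0,0,0,0]'; python3 -m jog '[1,0,-3,0,0,1,0,0,0,0]';  python3 -m jog '[1,0,-3,0,0,1,0,0,0,0]'
```

```text
time: 3.7
tool_pos: [547.0, 139.1, 200.8]
tcp_rot: [3.136, 0.002, 1.287]
contact_force: [-0.7, -0.5, 0.1]
grip_width: 0.1
time: 3.9
tool_pos: [545.1, 139.8, 201.1]
tcp_rot: [3.133, 0.001, 1.286]
contact_force: [2.9, -0.8, -0.1]
grip_width: 0.7
time: 4.1
tool_pos: [543.1, 140.6, 201.3]
tcp_rot: [3.131, 0.001, 1.286]
contact_force: [2.4, -1.5, -0.6]
grip_width: 0.5
```

```bash
python3 -m jog '[1,0,-4,0,0,1,0,-4,0,0]'; python3 -m jog '[1,0,-4,0,0,1,0,-4,0,0]'
```

```text
time: 4.3
tool_pos: [536.3, 143.1, 201.4]
tcp_rot: [3.128, -0.001, 1.285]
contact_force: [5.6, 0.4, -0.9]
grip_width: 0.3
time: 4.5
tool_pos: [529.2, 145.5, 201.4]
tcp_rot: [3.125, -0.002, 1.285]
contact_force: [5.9, -1.3, -2.0]
grip_width: 0.3
```

```bash
python3 -m jog '[1,0,-3,0,0,1,0,-1,0,0]'; python3 -m jog '[1,0,-2,0,0]'
```

```text
time: 4.7
tool_pos: [526.3, 146.3, 201.6]
tcp_rot: [3.121, -0.002, 1.286]
contact_force: [6.9, -1.2, -3.8]
grip_width: 0.6
time: 4.8
tool_pos: [525.1, 146.6, 201.7]
tcp_rot: [3.118, -0.002, 1.286]
contact_force: [7.8, -1.1, -3.3]
grip_width: 0.5
```

```bash
python3 -m jog '[1,0,-1.5,0.3,0]'; python3 -m jog '[1,0,-1.5,0.3,0]'
```

```text
time: 4.9
tool_pos: [524.5, 146.7, 201.6]
tcp_rot: [3.115, -0.002, 1.287]
contact_force: [7.3, -2.1, 0.0]
grip_width: 0.8
time: 5.0
tool_pos: [524.1, 146.8, 201.7]
tcp_rot: [3.112, -0.003, 1.287]
contact_force: [8.9, -2.7, -1.6]
grip_width: 0.6
```

```bash
python3 -m jog '[1,0,-1.5,0.3,0]'; python3 -m jog '[1,0,-1.5,0.3,0]';python3 - <<'E'
from h import *
for n in ["scene"]:
    c=calibration(n);p,d=capture(n);np.save("pics/scene2.npy",d); cv2.imwrite("pics/scene2.png",cv2.resize(p[150:290,190:430,::-1],None,fx=3.3,fy=3.3,interpolation=cv2.INTER_CUBIC))
print(get_obs()['tool_pos'],get_obs()['contact_force'])
E
```

```text
time: 5.1
tool_pos: [523.8, 146.9, 201.7]
tcp_rot: [3.108, -0.003, 1.287]
contact_force: [9.1, -2.7, -2.1]
grip_width: 0.4
time: 5.2
tool_pos: [523.4, 147.0, 201.8]
tcp_rot: [3.105, -0.003, 1.287]
contact_force: [8.6, -1.4, -2.4]
grip_width: 0.6
[523.37051332 146.99246584 201.80833194] [ 8.3991964 -2.1798808 -2.2173278]
```

View pics/scene2.png

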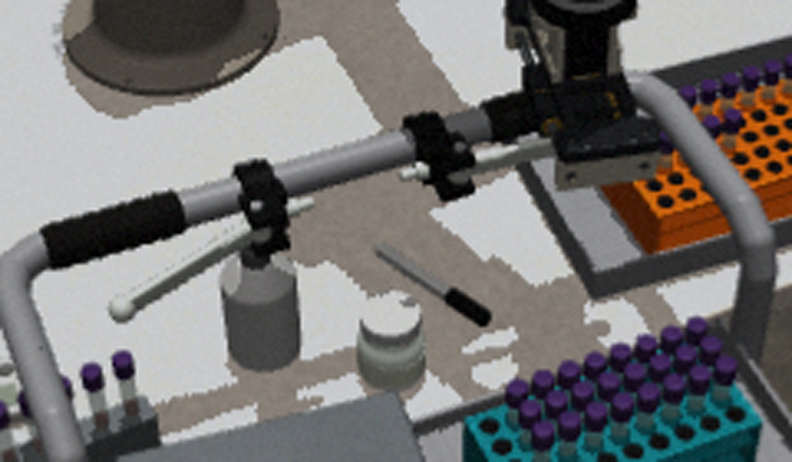

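```bash
python3 -m jog '[1,0,-2,0.3,0]'; python3 -m jog '[1,0,-2,0.3,0]';python3 - <<'E'
from h import *
print(get_obs()['tool_pos'],get_obs()['contact_force'])
c=calibration("wrist");p,d=capture("wrist");np.save("pics/wrist2.npy",d); cv2.imwrite("pics/wrist2.png",p[:,:,::-1])
P=cloud(c,d)
m=(P[...,2]>185)&(P[...,2]<203)&(P[...,0]>470)&(P[...,0]<560)&(P[...,1]>150)&(P[...,1]<210)&(d>0)
Q=P[m];print(len(Q),Q.min(0),Q.max(0))
b=Q[Q[:,1]>Q[:,1].max()-20];print("ball",b.mean(0),b.min(0),b.max(0))
piv=np.array([486.2,65.2])
for a in (0,.2,.26):
    t=.416-a; print(a,piv+125*np.array([np.sin(t),np.cos(t)]),proj(c,np.r_[piv+125*np.array([np.sin(t),np.cos(t)]),190]))
E
```

```text
time: 5.35
tool_pos: [523.2, 147.1, 202.0]
tcp_rot: [3.099, -0.004, 1.288]
contact_force: [12.4, -3.1, -3.6]
grip_width: 0.6
time: 5.45
tool_pos: [523.2, 147.1, 202.1]
tcp_rot: [3.094, -0.005, 1.288]
contact_force: [11.0, -4.0, -4.5]
grip_width: 0.5
[523.20747813 147.07349969 202.08427229] [11.01174189 -4.02669096 -4.45534501]
6033 [470.04198077 150.28125555 185.05517095] [530.64742556 209.97605374 202.9983849 ]
ball [488.841546   197.69370345 197.32990796] [470.05491262 189.97607438 185.196564  ] [517.44349304 209.97605374 202.99788229]
0 [536.71310562 179.53908413] [335.97029748 226.33225054]
0.2 [512.99053723 187.29531979] [272.57888994 225.00589158]
0.26 [505.62100418 188.68208209] [253.56994322 227.03258486]
```

View pics/wrist2.png

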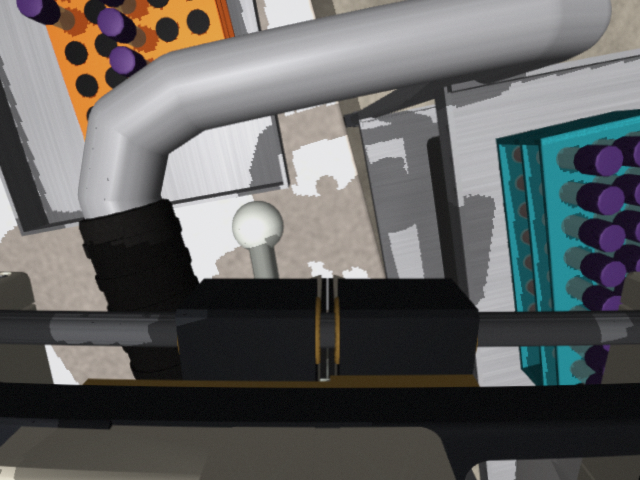

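```bash
python3 -m jog '[1,0,-1.8,0.5,0,1,0,-1.8,0.5,0]'; python3 -m jog '[1,0,-1.8,0.5,0,1,0,-1.8,0.5,0,1,0,-1.8,0.5,0]'
```

```text
time: 5.7
tool_pos: [523.2, 147.1, 202.2]
tcp_rot: [3.084, -0.006, 1.288]
contact_force: [8.0, -2.5, -1.6]
grip_width: 0.4
time: 6.0
tool_pos: [523.1, 147.1, 202.5]
tcp_rot: [3.069, -0.008, 1.289]
contact_force: [9.9, -2.2, -1.7]
grip_width: 0.3
```

```bash
python3 -m jog '[1,0,-2.4,0.5,0]'; python3 -m jog '[1,0,-2.4,0.5,0]'
```

```text
time: 6.1
tool_pos: [523.0, 147.1, 202.6]
tcp_rot: [3.063, -0.008, 1.289]
contact_force: [12.7, -3.7, -2.8]
grip_width: 0.4
time: 6.2
tool_pos: [523.0, 147.1, 202.7]
tcp_rot: [3.057, -0.009, 1.289]
contact_force: [11.4, -3.0, -3.5]
grip_width: 0.5
```

```bash
python3 -m jog '[1,0,-2.4,0.8,0,1,0,-2.4,0.8,0,1,0,-2.4,0.8,0]'; python3 -m jog '[1,0,-2.4,0.8,0,1,0,-2.4,0.8,0,1,0,-2.4,0.8,0]'
```

```text
time: 6.5
tool_pos: [522.9, 147.2, 203.0]
tcp_rot: [3.037, -0.012, 1.29]
contact_force: [10.5, -3.2, -0.3]
grip_width: 0.4
time: 6.8
tool_pos: [522.8, 147.2, 203.3]
tcp_rot: [3.018, -0.014, 1.291]
contact_force: [11.2, -3.9, -0.5]
grip_width: 0.5
```

```bash
python3 -m jog '[1,0,-2.4,0.9,0,1,0,-2.4,0.9,0,1,0,-2.4,0.9,0]';python3 - <<'E'
from h import *
c=calibration("wrist");p,d=capture("wrist"); cv2.imwrite("pics/wrist3.png",p[:,:,::-1])
piv=np.array([486.2,65.2])
for a in (0.2,.26):
    t=.416-a; print(a,proj(c,np.r_[piv+125*np.array([np.sin(t),np.cos(t)]),190]))
E
python3 -m jog '[1,0,-2.4,0.9,0,1,0,-2.4,0.9,0]'
```

```text
time: 7.1
tool_pos: [522.7, 147.3, 203.6]
tcp_rot: [2.999, -0.017, 1.293]
contact_force: [10.2, -3.9, 0.4]
grip_width: 0.3
0.2 [270.9188563  225.37894906]
0.26 [251.72557884 227.73578315]
time: 7.35
tool_pos: [522.6, 147.3, 203.9]
tcp_rot: [2.986, -0.018, 1.293]
contact_force: [9.7, -3.8, -0.3]
grip_width: 0.4
```

View pics/wrist3.png

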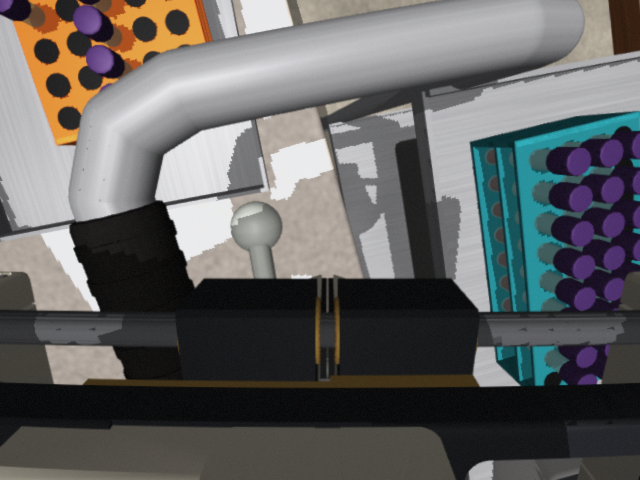

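```bash
python3 -m jog '[1,0,-2.5,0.9,0,1,0,-2.5,0.9,0,1,0,-2.5,0.9,0]'; python3 -m jog '[1,0,6,1,0,1,0,8,1,0,1,0,10,1,0,1,0,10,1,0]';python3 -m jog '[1,0,8,1,0,1,0,0,0,0]'
```

```text
time: 7.65
tool_pos: [522.5, 147.3, 204.2]
tcp_rot: [2.967, -0.021, 1.295]
contact_force: [10.2, -4.7, -1.3]
grip_width: 0.3
time: 8.05
tool_pos: [555.2, 137.2, 207.0]
tcp_rot: [2.966, -0.019, 1.296]
contact_force: [0.5, 0.8, 0.9]
grip_width: 0.6
time: 8.25
tool_pos: [563.6, 134.7, 206.9]
tcp_rot: [2.968, -0.019, 1.295]
contact_force: [0.2, 0.2, -0.3]
grip_width: 0.4
```

```bash
python3 -m jog '[1,0,0,-40,0,1,0,0,-40,0,1,0,0,-20,0,1,0,0,0,0]'
python3 - <<'E'
from h import *
o=get_obs();print(o['tool_pos'],o['tcp_rot'],o['contact_force'])
c=calibration("wrist");p,d=capture("wrist");np.save("pics/wrist4.npy",d); cv2.imwrite("pics/wrist4.png",p[:,:,::-1])
print(proj(c,[536.7,179.6,190]))
E
```

```text
time: 8.65
tool_pos: [544.0, 138.0, 305.9]
tcp_rot: [2.977, -0.017, 1.295]
contact_force: [-0.4, -0.9, -0.0]
grip_width: 0.9
[544.02689353 137.98326    305.87657151] [ 2.9773126  -0.01664011  1.29522421] [-0.39252402 -0.85184073 -0.00492328]
[269.95386281 189.90509984]
```

View pics/wrist4.png

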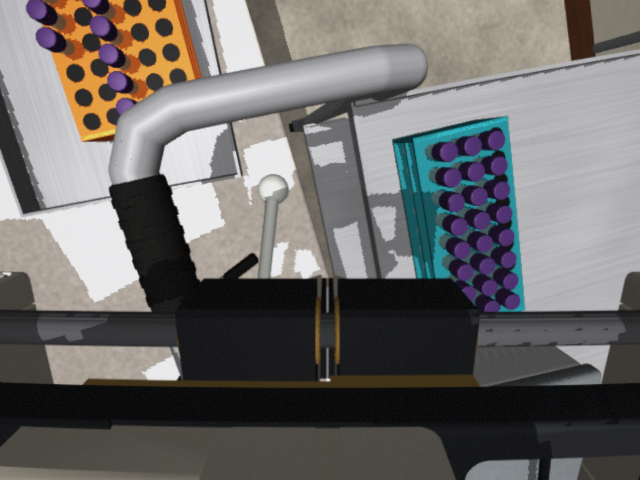

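```bash
python3 -m jog '[1,-46,8,0,0,1,-46,8,0,0,1,-46,8,0,0,1,-46,8,0,0,1,-46,8,0,0]'; python3 -m jog '[1,-40,12,0,-7.2,1,0,0,0,-7.2,1,0,0,0,-7.2,1,0,0,0,0]'
cat > rel.py <<'E'
import sys
from h import *
from scipy.spatial.transform import Rotation as Ro
o=get_obs();R=Ro.from_euler('xyz',o['tcp_rot']).as_matrix()
print("pos",o['tool_pos'].round(1) if hasattr(o['tool_pos'],'round') else o['tool_pos']); print("R\n",R.round(3))
t=np.array([float(a) for a in sys.argv[1:4]]); print("shift tool",(R.T@(t-np.array(o['tool_pos']))).round(1))
E
python3 rel.py 538.7 -175.8 203
python3 - <<'E'
from h import *
c=calibration("wrist");p,d=capture("wrist");np.save("pics/wrist5.npy",d); cv2.imwrite("pics/wrist5.png",p[:,:,::-1])
c2=calibration("top");p,d=capture("top");np.save("pics/top5.npy",d); cv2.imwrite("pics/top5.png",p[:,:,::-1])
print(proj(c,[506.2,-216.3,190]))
E
```

```text
time: 9.2
tool_pos: [516.3, -94.5, 297.0]
tcp_rot: [2.994, -0.016, 1.307]
contact_force: [1.7, 0.6, -0.4]
grip_width: 0.3
time: 9.6
tool_pos: [513.2, -144.2, 289.0]
tcp_rot: [3.012, 0.034, 1.683]
contact_force: [0.5, 0.2, -0.3]
grip_width: 0.7
pos [ 513.2 -144.2  289. ]
R
 [[-0.112  0.985  0.133]
 [ 0.993  0.116 -0.019]
 [-0.034  0.13  -0.991]]
shift tool [-31.3  10.3  89.2]
[286.73002925 343.28052225]
```

View pics/wrist5.png

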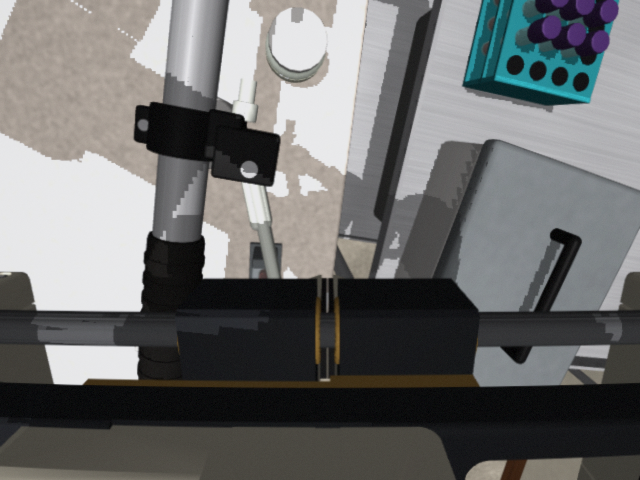

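View pics/top5.png

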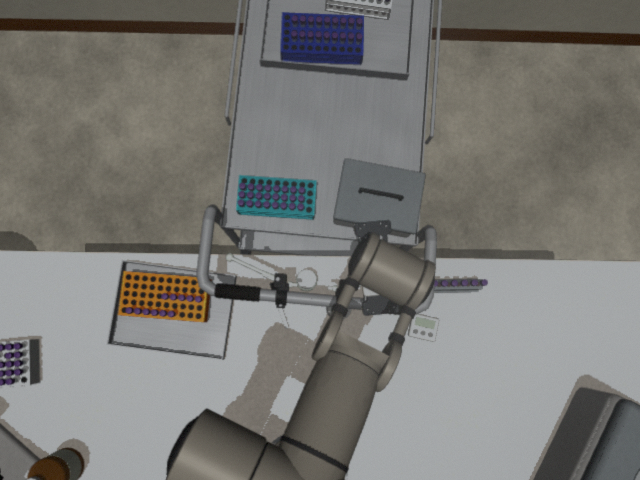

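```bash
python3 -m jog '[1,-34,16,0,0,1,0,0,0,0]'; python3 rel.py 540 -176 203
```

```text
time: 9.9
tool_pos: [533.1, -174.5, 291.5]
tcp_rot: [3.012, 0.032, 1.676]
contact_force: [1.0, 0.4, -0.3]
grip_width: 0.5
pos [ 533.1 -174.5  291.5]
R
 [[-0.105  0.986  0.131]
 [ 0.994  0.109 -0.017]
 [-0.032  0.129 -0.991]]
shift tool [ 0.6 -4.8 88.6]
```

```bash
python3 -m jog '[1,0,0,35,0,1,0,0,35,0,1,0,0,15,0,1,0,0,0,0]'; python3 rel.py 540 -176 203
```

```text
time: 10.3
tool_pos: [544.9, -173.5, 203.7]
tcp_rot: [3.012, 0.029, 1.668]
contact_force: [0.0, 0.2, -0.5]
grip_width: 0.1
pos [ 544.9 -173.5  203.7]
R
 [[-0.097  0.987  0.132]
 [ 0.995  0.1   -0.016]
 [-0.029  0.129 -0.991]]
shift tool [-2.  -5.2  0.1]
```

```bash
python3 -m jog '[1,-2,-9,-1.2,0,1,0,-8,-1,0,1,0,0,0,0]'; python3 -m jog '[1,0,-3,-0.4,0,1,0,0,0,0]'
```

```text
time: 10.6
tool_pos: [526.9, -176.2, 205.3]
tcp_rot: [3.011, 0.03, 1.667]
contact_force: [0.6, 1.4, -0.0]
grip_width: 0.6
time: 10.8
tool_pos: [523.7, -176.9, 207.3]
tcp_rot: [3.008, 0.031, 1.666]
contact_force: [0.9, -0.5, -0.1]
grip_width: 0.6
```

```bash
python3 -m jog '[1,0,-1,5,0,1,0,0,1,0]'; python3 -m jog '[1,0,-4,0,0,1,0,-3,0,0]'
```

```text
time: 11.0
tool_pos: [523.9, -177.5, 201.9]
tcp_rot: [3.006, 0.033, 1.666]
contact_force: [0.4, -0.3, 0.3]
grip_width: 0.4
time: 11.2
tool_pos: [518.0, -178.6, 201.2]
tcp_rot: [3.003, 0.034, 1.666]
contact_force: [4.2, -0.8, 2.2]
grip_width: 0.5
```

```bash
python3 -m jog '[1,0,-6,-0.4,0,1,0,-6,-0.4,0]'; python3 -m jog '[1,0,-6,-0.4,0]'
```

```text
time: 11.4
tool_pos: [507.6, -180.9, 201.4]
tcp_rot: [2.998, 0.037, 1.666]
contact_force: [5.7, -0.1, 0.1]
grip_width: 0.4
time: 11.5
tool_pos: [502.3, -181.7, 201.4]
tcp_rot: [2.995, 0.038, 1.665]
contact_force: [6.7, 2.0, -1.3]
grip_width: 0.2
```

```bash
python3 -m jog '[1,0,-5,0.2,0]'; python3 -m jog '[1,0,-4,0.3,0]'; python3 -m jog '[1,0,-2.5,0.3,0]'
```

```text
time: 11.6
tool_pos: [498.3, -182.2, 201.2]
tcp_rot: [2.991, 0.039, 1.665]
contact_force: [8.3, 4.3, 3.3]
grip_width: 0.5
time: 11.7
tool_pos: [495.6, -182.4, 201.2]
tcp_rot: [2.986, 0.039, 1.664]
contact_force: [8.6, 4.5, 2.3]
grip_width: 0.2
time: 11.8
tool_pos: [494.5, -182.4, 201.5]
tcp_rot: [2.981, 0.039, 1.663]
contact_force: [9.7, 4.0, -0.8]
grip_width: 0.4
```

```bash
python3 -m jog '[1,0.4,-3,0.3,0]'; python3 -m jog '[1,0.4,-3,0.3,0]'
```

```text
time: 11.9
tool_pos: [493.1, -182.3, 201.6]
tcp_rot: [2.977, 0.04, 1.662]
contact_force: [9.9, 0.6, -0.4]
grip_width: 0.1
time: 12.0
tool_pos: [491.8, -182.3, 201.7]
tcp_rot: [2.971, 0.042, 1.661]
contact_force: [12.7, 1.0, -1.2]
grip_width: 0.1
```

```bash
python3 -m jog '[1,0.2,-2.4,0.3,0]'
python3 - <<'E'
from h import *
c=calibration("scene");p,d=capture("scene"); cv2.imwrite("pics/scene6.png",cv2.resize(p[150:290,160:400,::-1],None,fx=3.3,fy=3.3,interpolation=cv2.INTER_CUBIC))
piv=np.array([473.6,-95.7])
for a in (0,.25,.33):
    t=.264-a; print(a,(proj(c,np.r_[piv+125*np.array([np.sin(t),-np.cos(t)]),190])-[160,150])*3.3)
E
python3 -m jog '[1,0.2,-2.4,0.4,0]'
```

```text
time: 12.1
tool_pos: [491.6, -182.4, 202.0]
tcp_rot: [2.965, 0.043, 1.659]
contact_force: [13.9, 2.6, -2.9]
grip_width: 0.3
0 [220.80173281 304.91779772]
0.25 [200.19793599 279.01261584]
0.33 [195.77619048 270.01148359]
time: 12.25
tool_pos: [491.6, -182.4, 202.1]
tcp_rot: [2.958, 0.044, 1.658]
contact_force: [13.5, 2.3, -2.0]
grip_width: 0.5
```

View pics/scene6.png

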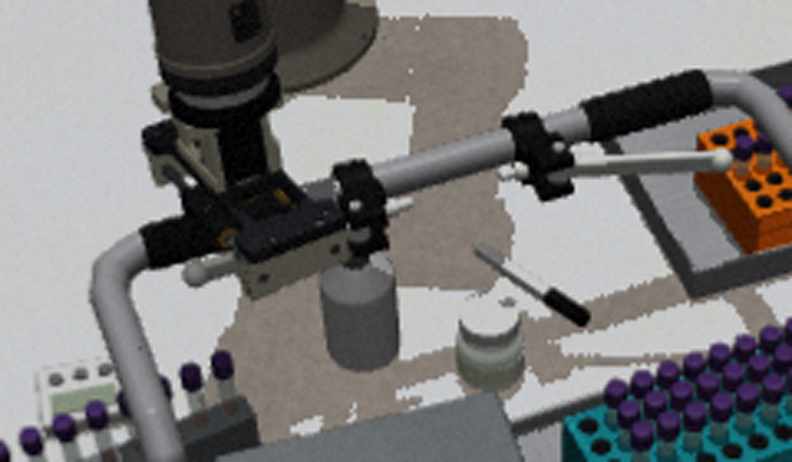

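```bash
python3 -m jog '[1,0.2,-2.1,0.5,0,1,0.2,-2.1,0.5,0,1,0.2,-2.1,0.5,0]'; python3 -m jog '[1,0.2,-2.2,0.6,0,1,0.2,-2.2,0.6,0,1,0.2,-2.2,0.6,0]'
```

```text
time: 12.55
tool_pos: [491.7, -182.4, 202.3]
tcp_rot: [2.941, 0.047, 1.655]
contact_force: [11.1, 2.1, -0.1]
grip_width: 0.3
time: 12.85
tool_pos: [491.6, -182.5, 202.6]
tcp_rot: [2.923, 0.05, 1.652]
contact_force: [10.0, 3.1, 0.2]
grip_width: 0.4
```

```bash
python3 -m jog '[1,0.2,-2.5,0.6,0,1,0.2,-2.5,0.6,0,1,0.2,-2.5,0.6,0]'; python3 -m jog '[1,0.2,-2.5,0.6,0,1,0.2,-2.5,0.6,0,1,0.2,-2.5,0.6,0]'
```

```text
time: 13.15
tool_pos: [491.3, -182.6, 203.0]
tcp_rot: [2.903, 0.054, 1.647]
contact_force: [12.9, 3.6, -0.8]
grip_width: 0.3
time: 13.45
tool_pos: [491.2, -182.6, 203.3]
tcp_rot: [2.884, 0.057, 1.643]
contact_force: [12.3, 3.3, 0.6]
grip_width: 0.2
```

```bash
python3 -m jog '[1,0.2,-2.4,0.6,0,1,0.2,-2.4,0.6,0,1,0.2,-2.4,0.6,0]'; python3 -m jog '[1,0,6,1,0,1,0,9,1.5,0,1,0,11,2,0,1,0,11,2,0]'; python3 -m jog '[1,0,11,2,0,1,0,6,0,0,1,0,0,0,0]'
```

```text
time: 13.75
tool_pos: [491.1, -182.6, 203.7]
tcp_rot: [2.865, 0.06, 1.639]
contact_force: [12.4, 3.1, 0.4]
grip_width: 0.1
time: 14.15
tool_pos: [529.6, -179.1, 208.6]
tcp_rot: [2.861, 0.059, 1.637]
contact_force: [0.0, -0.5, 0.4]
grip_width: 0.3
time: 14.45
tool_pos: [548.0, -177.6, 210.8]
tcp_rot: [2.864, 0.059, 1.639]
contact_force: [-0.4, 0.4, -0.3]
grip_width: 0.7
```

```bash
python3 rel.py 545 -176 300
```

```text
pos [ 548.  -177.6  210.8]
R
 [[-0.068  0.958  0.278]
 [ 0.996  0.081 -0.038]
 [-0.059  0.274 -0.96 ]]
shift tool [ -3.5  21.7 -86.6]
```

```bash
python3 -m jog '[1,0,10,-29,0,1,0,9,-29,0,1,0,8,-29,0,1,0,0,0,0]'; python3 -m jog '[1,46,0,-10,0,1,46,0,-10,0,1,46,0,0,0,1,30,0,0,0,1,0,0,0,0]'
python3 - <<'E'
from h import *
o=get_obs();print(o['tool_pos'],o['contact_force'])
c=calibration("scene");p,d=capture("scene"); cv2.imwrite("pics/scene7.png",p[:,:,::-1])
ct=calibration("top");p,d=capture("top"); cv2.imwrite("pics/top7.png",p[:,:,::-1])
print(proj(c,[[506.2,-216.3,190],[536.7,179.6,190]]),proj(ct,[[506.2,-216.3,190],[536.7,179.6,190]]))
a=cv2.imread("pics/scene0.png");b=cv2.imread("pics/scene7.png");cv2.imwrite("pics/diff.png",cv2.absdiff(a,b)*2)
E
```

```text
time: 14.85
tool_pos: [548.1, -171.7, 302.4]
tcp_rot: [2.87, 0.056, 1.639]
contact_force: [0.4, 0.7, 0.5]
grip_width: 0.3
time: 15.35
tool_pos: [528.4, -0.7, 309.2]
tcp_rot: [2.875, 0.056, 1.634]
contact_force: [-1.0, -0.2, -0.1]
grip_width: 0.4
[528.35139054  -0.65203092 309.24766821] [-0.9505371  -0.24057405 -0.08209242]
[[226.93435379 242.38449552]
 [377.42252558 197.68386561]] [[398.03871147 272.92469595]
 [229.94793453 257.16063686]]
```

View pics/scene7.png

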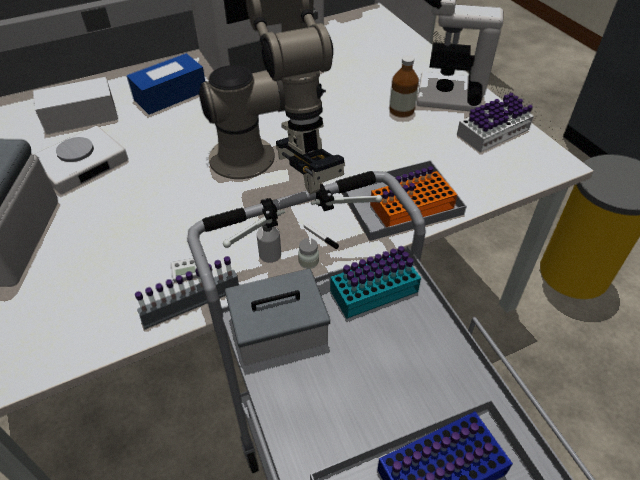

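View pics/top7.png

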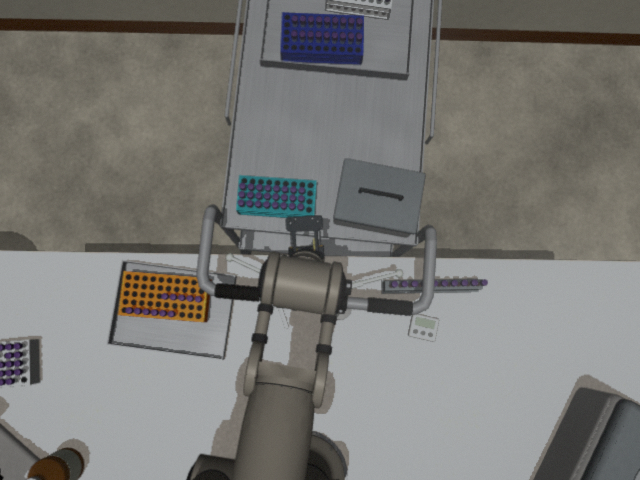

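View pics/diff.png

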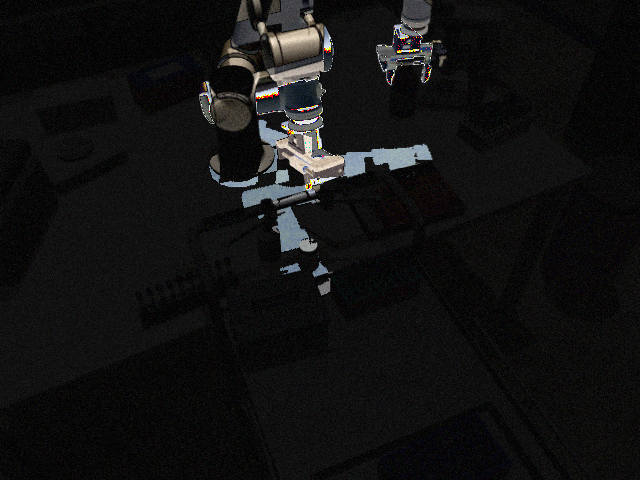

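The final scene picture shows both balls back at rest, right at (227,242) and left at (379,198). The difference image shows only the arm and its shadows.

```bash
python3 -c "
from plant import *
print(close_job())"
```

```text
the job is handed in; nothing more can be done
None
```

I pressed the left lever and then the right to its stop with the backs of the closed fingers. Each was held for over a second and then sprang back to rest. I handed the job in at about 15 s, with the gripper clear of everything.

- **Left lever:** it was against its stop from about 5.35 s to 7.65 s, at roughly 8–13 N. Partway through, the readings dipped to 8–10 N, so I pushed slightly harder; from 6.1 s on, every reading was about 10 N or more. In the wrist picture the ball was about 5 px (0.016 rad) short of the predicted stop position. I put that down to calibration, because the tool had stopped moving and the force had risen past the spring's 9 N.
- **Right lever:** it was against its stop from about 12.0 s to 13.75 s, at roughly 10–14 N. The ball was within a pixel or so of its predicted position at 0.33 rad.
- **Last checks:** after release the tool force was about zero. Both balls were back at their rest positions in the scene picture, and comparing it with the first picture showed only the arm and its shadows had changed.
- **Flaw:** the tool slowly tilted under load, to about 0.17 rad on the left press and 0.28 rad on the right. I worked out beforehand that the gripper's body would still clear the bar, and saw no sign of contact there.

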